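# Shift the polishing spindle into third

### The job

Put the polishing spindle's gearbox into third: with the fingertips push the red-topped lever across to the right and then forward, fully home into the slot marked with three dots, and let go. Only push the knob, never pinch it between the fingers, do not let the lever run into any other slot, and leave the things standing round the gearbox where they are.

Things in the scene. Friction and masses are not known exactly. Their poses are not given: they have to be found in the camera images.
- gearbox: Green gearbox of a polishing spindle, fixed: foot plate 150x146 mm, 90 mm high; grey motor behind it (to x = 146 mm, 92 mm high), felt wheel on its left (to y = 102 mm). Origin: centre of its underside; x points forward (to the motor), y to its left, z up. Lever pivot: 20 mm above the origin. Elsewhere, at x 0.5 to 0.6 m, y -0.4 to -0.67 m, a ring mandrel stands 317 mm high: keep clear.
- gate (a point): Centre of the H-shaped opening in the gearbox's aluminium top face, 90 mm above the bench; axes as the gearbox. A cross channel runs along y; two slots lead forward (+x) and two rearward (-x), centred 20 mm left and right. Black dots number them: one = forward left, two = rear left, three = forward right, four = rear right (right = -y).
- shift_across (a joint): Sideways swing of the gear lever, rad: +0.29 right stop, 0 middle, -0.29 left stop (rigid). At a stop it is in line with that side's slots (0.23 or more lets it into the right-hand ones). At the start it stands in the cross channel, left of the middle. It stays where it is left; moving it takes about 3 N at the knob.
- shift_fore (a joint): Fore-and-aft swing of the same lever about the same pivot, rad: +0.29 fully home in a forward slot (rigid stop), 0 in the cross channel (about 0.03 of play either way), -0.29 fully home in a rear slot. It stays where it is left; about 3 N at the knob.
- knob (a point): Centre of the lever's knob, 145 mm from the pivot: 165 mm above the bench when upright, 153 mm at the end of a slot; it moves 41 mm either way from the middle. The knob is 34 mm across and 36 mm high over its four red pads, with a 10 mm red dome on top and a 10 mm cone beneath, on an 8 mm steel stem. It tilts with the lever; its axes are the gearbox's when upright.
- pad_front: Red push pad on the forward (+x) side of the knob, 7 mm thick, 19 mm wide, 36 mm high; origin at its centre, 13.5 mm from the knob's centre. Touching opposite pads at once counts as pinching the knob.
- pad_rear: Red push pad on the rearward (-x) side of the knob, 7 mm thick, 19 mm wide, 36 mm high; origin at its centre, 13.5 mm from the knob's centre. Touching opposite pads at once counts as pinching the knob.
- pad_left: Red push pad on the left (+y) side of the knob, 7 mm thick, 19 mm wide, 36 mm high; origin at its centre, 13.5 mm from the knob's centre. Touching opposite pads at once counts as pinching the knob.
- pad_right: Red push pad on the right (-y) side of the knob, 7 mm thick, 19 mm wide, 36 mm high; origin at its centre, 13.5 mm from the knob's centre. Touching opposite pads at once counts as pinching the knob.
- eye_loupe: Bystander, loose: black eye loupe, 46 mm wide, 35 mm high; origin at the centre of its underside. Stays where it is.
- stone_box_1: Bystander, loose: small white carton 27x27x40 mm; origin at the centre of its underside. Stays where it is.
- polish_bottle: Bystander, loose: clear bottle with tall black cap, 37 mm wide, 93 mm high; origin at the centre of its underside. Stays where it is.
- plum_stone: Bystander, loose: plum-coloured abrasive stick 8x24x8 mm, lying; origin at the centre of its underside. Stays where it is.
- thread_pot: Bystander, loose: little frosted vial, 18 mm wide, 28 mm high; origin at the centre of its underside. Stays where it is.
- stone_box_2: Bystander, loose: small white carton 27x27x40 mm; origin at the centre of its underside. Stays where it is.

How it is judged:
By the outcome, as a careful person would: the job done as asked, in the order asked, and still so for the second after the job is handed in, with the robot touching nothing.
It also fails if it takes over 43 s, if anything falls off the work surface, if the arm or the gripper's body presses on something with over 40 N, if the wrist force passes 120 N, or if a joint passes its speed limit or range.

### The arm

A 7-joint arm with a two-finger parallel gripper is mounted at the origin on a cart in front of the work surface, level with it; the furniture and walls round the work are solid. World frame = base frame: x ahead of the robot, y to its left, z up, the work surface at z = 0. Lengths are in m, angles in rad, forces in N, time in s.
With the tool pointing down it reaches from about 0.425 to 0.95 m from the base axis. Payload 4.7 kg.
Tool frame: the origin (TCP) lies on the mounting face of the last link; the fingertips stand 182 mm ahead of it and the grasp point (between the pads) lies 164 mm ahead of it (ctrl.hold_point_z is the distance from the TCP to the grasp point, in m); z points along the fingers, y is the line along which they close (so a half turn about z gives the same grasp; the last joint's range is limited). The gripper opens to 87 mm and grips with 3 to 60 N. Pads are 19 mm wide; open, the fingers measure 117 mm over their backs; the gripper's body (75 mm by 190 mm) begins 51 mm behind the grasp point.
Start: joints at [-1.263, 0.469, -0.049, 1.532, 0.024, 1.141, -0.082], TCP at [0.223, 0.637, 0.405] pointing down, gripper open.
Joint ranges: [-2.59, 2.59], [-0.33, 1.99], [-1.39, 1.29], [0.1, 2.45], [-1.04, 4.18], [0.21, 1.99], [-2.66, 2.66]. Speed limits (rad/s): [2.57, 2.57, 3.14, 3.14, 3.14, 3.14, 3.14].

### API

Orientations are given as a unit quaternion [x, y, z, w].
In Python, from workcell import monitor, optics, ctrl gives the robot as it stands.
- The arm moves only by the shell command python3 -m pendant 'ROWS' [FORCE]. ROWS is text: rows parted by semicolons, each of 5 numbers parted by spaces: the shift along the tool's x, y, z in mm, then the turn about the tool's z in rad, then the opening, from 0 (shut) to 1 (fully open). A call has 1 to 10 rows; each row shifts and turns the commanded pose from where the row before left it, along the tool's axes as they then stand; what a row does not reach is not made up. A row lasts 1/8 s, in which the tool goes at most 62.5 mm and 10.7 degrees, less where a joint would pass 70% of its speed; a pose out of reach is approached as far as the arm can. A call with a gripper value outside its range is refused whole. The fingers move at their own pace and stop on an object; FORCE is the grip in N (left out, the last holds). Time passes only in rows, so rows that do not move let the fingers close. It gives the time, the measured TCP pose, the force, the opening and the grip force at its end, in the units of the state.
- monitor.get_state(): the state, without advancing time (a new reading comes with each control period).
- optics.read_camera(name): name is "scene" or "top" or "wrist"; returns a dict with "pixels" (400x640x3 uint8, red, green, blue), "camera_matrix" (3x3 intrinsics, pixels), "D" ([k1, k2, p1, p2, k3] as OpenCV has them; the pictures are not rectified), "R" (3x3) and "t" (3): a world point X has camera coordinates R X + t. Camera axes: x right, y down, z forward; pixel columns grow to the right and rows downward; lengths in m; the calibration is good to about 2 mm. A picture is of the moment at which its call begins. There is no depth.
- ctrl.finish_job(): hands the job in; it is judged then, once.
The state is a dict: "clock": time; "q": joint angles; "dq": joint speeds; "effort": joint torques, N m; "eef_pos": TCP position; "ee_rot": TCP orientation; "contact_force": force on the tool from outside, world axes, zero at the start; "ft_torque": the same for the moment, N m; "grip_width": finger opening in m; "grip_force": force on a finger pad.
Only numpy, scipy, OpenCV 4.12 (cv2) and the standard library are available. Lean on these libraries where they do the work, as an engineer would, in place of code of your own. Each camera call takes 0.05 s, during which the arm holds its last target. There are 200 camera calls.

## Working session

There is one attempt and no reset: what is moved stays moved. The work goes in short steps, Python scripts to look and compute and a shell command to move; the robot and the scene stay as the last step left them, time stands still between calls to the robot, and variables do not carry over. Pictures are saved under pics/ and viewed, at most 12 in all, crops included, and the job is handed in when it is done.

```bash
mkdir -p pics; python3 - <<'E'
from workcell import monitor, optics, ctrl
import cv2,pickle
s=monitor.get_state(); print(s['clock'],s['eef_pos'],s['ee_rot'],s['grip_width'],ctrl.hold_point_z)
d={}
for n in ["scene","top"]:
    c=optics.read_camera(n); d[n]=c; cv2.imwrite(f'pics/{n}0.png',c['pixels'][:,:,::-1])
    print(n,c['camera_matrix'],c['D'],c['R'],c['t'])
pickle.dump(d,open('cam.pkl','wb'))
E
```

```text
0.0 [0.22296499 0.63685609 0.40370496] [ 1.67569543e-01  9.85859766e-01 -9.77314547e-04 -1.21626684e-04] 0.08706921782777569 0.1635
scene [[374.78206102   0.         315.13815289]
 [  0.         374.78206102 198.39672841]
 [  0.           0.           1.        ]] [0.00480172 0.         0.         0.         0.        ] [[ 0.5246851  -0.8511783   0.01417922]
 [-0.38714337 -0.25341154 -0.88651148]
 [ 0.75817251  0.45964998 -0.46248929]] [-0.27831367  0.35006776  0.44891148]
top [[459.44397285   0.         325.4871667 ]
 [  0.         459.44397285 195.31999915]
 [  0.           0.           1.        ]] [0.02104138 0.         0.         0.         0.        ] [[ 0.01844175 -0.99980166 -0.00751993]
 [-0.99083613 -0.0172688  -0.133961  ]
 [ 0.13380457  0.00992149 -0.99095807]] [0.00181914 0.56668552 0.92275067]
```

View pics/scene0.png

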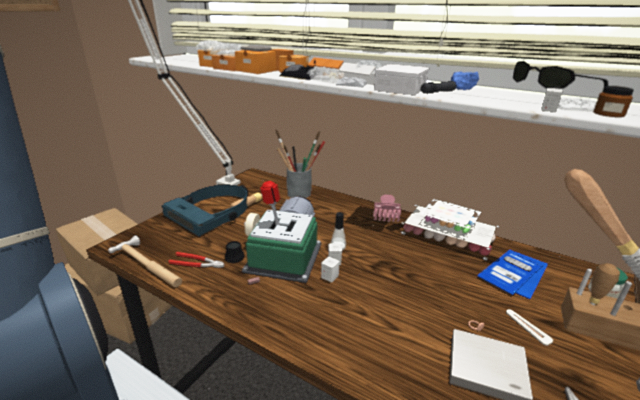

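View pics/top0.png

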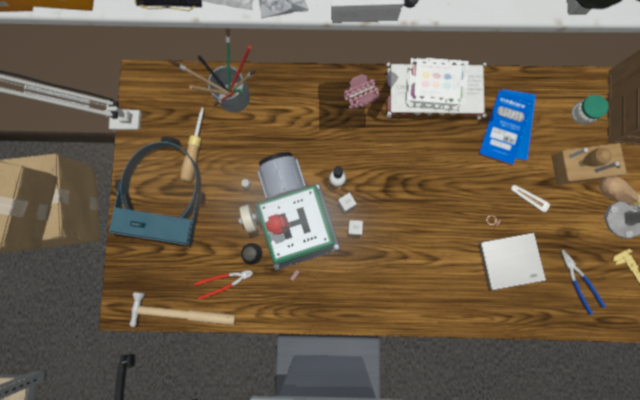

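The views show the gearbox at about (296,223) in top and (283,240) in scene. The red knob is at (277,224) in top and (270,191) in scene. The bottle and two cartons are to its right, and the loupe and stick are near it.

```bash
cat > h.py <<'E'
import numpy as np,cv2
def ray(c,uv):
    p=cv2.undistortPoints(np.array([[uv]],float),c['camera_matrix'],np.array(c['D']))[0,0]
    R=np.array(c['R']);return -R.T@c['t'],R.T@np.r_[p,1]
def plane(c,uv,z):
    o,d=ray(c,uv);return o+d*(z-o[2])/d[2]
def tri(c1,u1,c2,u2):
    o1,d1=ray(c1,u1);o2,d2=ray(c2,u2)
    s=np.linalg.lstsq(np.c_[d1,-d2],o2-o1,rcond=None)[0]
    a,b=o1+d1*s[0],o2+d2*s[1];return (a+b)/2,np.linalg.norm(a-b)
def red(c,box):
    x0,y0,x1,y1=box;h=cv2.cvtColor(c['pixels'],cv2.COLOR_RGB2HSV)
    m=((h[...,0]<8)|(h[...,0]>172))&(h[...,1]>150)&(h[...,2]>60)
    k=np.zeros_like(m);k[y0:y1,x0:x1]=m[y0:y1,x0:x1];return k
E
python3 - <<'E'
import pickle;from h import *
d=pickle.load(open('cam.pkl','rb'));T,S=d['top'],d['scene']
mt=red(T,(255,205,300,245));ms=red(S,(250,170,290,212))
for n,m in(('t',mt),('s',ms)):
    y,x=np.nonzero(m);print(n,len(x),x.mean(),y.mean(),x.min(),x.max(),y.min(),y.max())
f=lambda m:np.array([(np.nonzero(m)[1].min()+np.nonzero(m)[1].max())/2,(np.nonzero(m)[0].min()+np.nonzero(m)[0].max())/2])
print('knob',tri(T,f(mt),S,f(ms)))
# green body outline / top face in top view
h=cv2.cvtColor(T['pixels'],cv2.COLOR_RGB2HSV)
w=((h[...,1]<45)&(h[...,2]>150)).astype(np.uint8);k=np.zeros_like(w);k[180:270,255:340]=w[180:270,255:340]
cs=max(cv2.findContours(cv2.morphologyEx(k,cv2.MORPH_OPEN,np.ones((3,3))),0,2)[0],key=cv2.contourArea)
r=cv2.minAreaRect(cs);print(r,cv2.boxPoints(r))
P=np.array([plane(T,p,.09) for p in cv2.boxPoints(r)]);print(P.round(4),P.mean(0))
print('angles',[np.degrees(np.arctan2(*(P[(i+1)%4]-P[i])[[1,0]])) for i in range(4)])
I=T['pixels'][165:285,225:375,::-1];cv2.imwrite('pics/tc.png',cv2.resize(I,None,fx=5,fy=5,interpolation=cv2.INTER_CUBIC))
E
```

```text
<stdin>:5: RuntimeWarning: Mean of empty slice.
  ret = ret.dtype.type(ret / rcount)
Traceback (most recent call last):
ValueError: zero-size array to reduction operation minimum which has no identity
```

```bash
sed -i 's/h\[...,1\]>150)&(h\[...,2\]>60)/h[...,1]>120)\&(h[...,2]>60)/' h.py
python3 - <<'E'
import pickle;from h import *
d=pickle.load(open('cam.pkl','rb'));T,S=d['top'],d['scene']
print(T['pixels'][224,270:284:3],S['pixels'][191,266:276:3],T['pixels'].dtype)
mt=red(T,(255,205,300,245));ms=red(S,(250,170,290,212))
for n,m in(('t',mt),('s',ms)):
    y,x=np.nonzero(m)
    if len(x):print(n,len(x),x.mean(),y.mean(),x.min(),x.max(),y.min(),y.max())
f=lambda m:np.array([(np.nonzero(m)[1].min()+np.nonzero(m)[1].max())/2,(np.nonzero(m)[0].min()+np.nonzero(m)[0].max())/2])
h=cv2.cvtColor(T['pixels'],cv2.COLOR_RGB2HSV)
w=((h[...,1]<45)&(h[...,2]>150)).astype(np.uint8);k=np.zeros_like(w);k[180:270,255:340]=w[180:270,255:340]
cs=max(cv2.findContours(cv2.morphologyEx(k,cv2.MORPH_OPEN,np.ones((3,3))),0,2)[0],key=cv2.contourArea)
r=cv2.minAreaRect(cs);print(r,cv2.boxPoints(r))
P=np.array([plane(T,p,.09) for p in cv2.boxPoints(r)]);print(P.round(4),P.mean(0))
print('angles',[np.degrees(np.arctan2(*(P[(i+1)%4]-P[i])[[1,0]])) for i in range(4)])
I=T['pixels'][165:285,225:375,::-1];cv2.imwrite('pics/tc.png',cv2.resize(I,None,fx=5,fy=5,interpolation=cv2.INTER_CUBIC))
try: print('knob',tri(T,f(mt),S,f(ms)))
except Exception as e: print(e)
E
```

```text
[[187  89  86]
 [191  92  89]
 [201 100  97]
 [183  96  94]
 [179 100  99]] [[127  25  24]
 [134  25  20]
 [ 59  19  21]
 [141  26  24]] uint8
t 151 273.78145695364236 225.9337748344371 266 281 219 233
s 353 269.65155807365437 191.90651558073654 260 279 180 203
((294.07025146484375, 222.97837829589844), (56.75857162475586, 56.75857162475586), 72.89727020263672) [[258.59998 204.2    ]
 [312.84863 187.5081 ]
 [329.54053 241.75676]
 [275.29187 258.44867]]
[[0.5396 0.1431 0.09  ]
 [0.5747 0.0368 0.09  ]
 [0.4683 0.0019 0.09  ]
 [0.4342 0.1066 0.09  ]] [0.50420747 0.07211223 0.09      ]
angles [np.float64(-71.69700472457998), np.float64(-161.82948533297923), np.float64(108.0487111946887), np.float64(19.098835619611492)]
knob (array([0.49469796, 0.09933745, 0.1669928 ]), np.float64(0.008841657823901838))
```

View pics/tc.png

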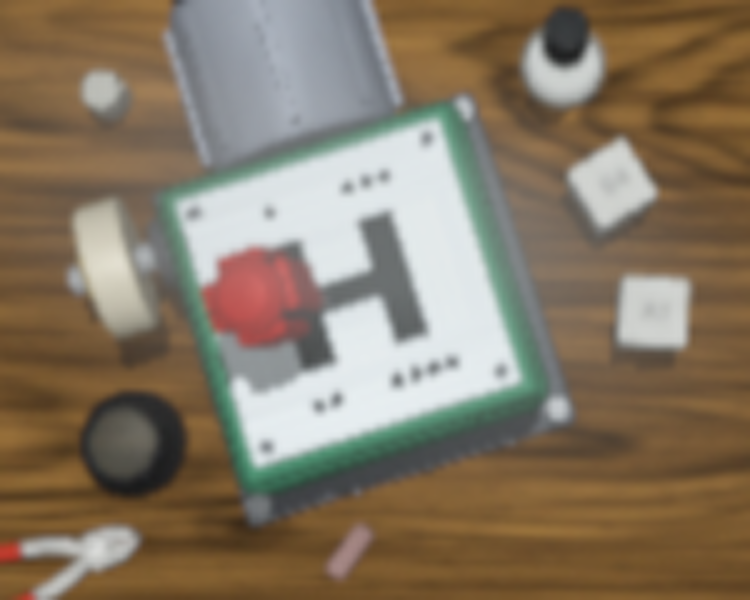

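The crop shows the gate centred at crop (348,292), the dots as described, the three-dot slot at the upper right, and the knob to the left in the cross channel. Gearbox yaw is about 18°. First I'll close the fingers and align the tool with the gate.

```bash
python3 -m pendant '0 0 0 -0.164 0;0 0 0 -0.164 0;0 0 0 -0.164 0;0 0 0 -0.164 0;0 0 0 0 0' 10
cat >> h.py <<'E'
def off(s,G,yaw,gx,gy,tipz):
    "tool-frame shift in mm to bring fingertip to gate coords (mm)"
    from scipy.spatial.transform import Rotation as R
    r=R.from_quat(s['ee_rot']);ex=np.array([np.cos(yaw),np.sin(yaw)]);ey=np.array([-ex[1],ex[0]])
    tgt=np.r_[G+ex*gx/1e3+ey*gy/1e3,tipz/1e3]
    tip=np.array(s['eef_pos'])+r.apply([0,0,.182])
    e=r.apply([0,1,0]);y=np.degrees(np.arctan2(e[1],e[0]))
    d=tip[:2]-G
    print('tip gate',(np.r_[d@ex,d@ey,tip[2]]*1e3).round(1),'tool y deg',y.round(2),'shift',(r.inv().apply(tgt-tip)*1e3).round(1))
E
python3 - <<'E'
import pickle;from h import *;from workcell import monitor
T=pickle.load(open('cam.pkl','rb'))['top']
L=lambda p:plane(T,(224.6+p[0]/5,164.6+p[1]/5),.09)[:2]
fl,fr,rr,rl=[L(p) for p in((193,213),(427,138),(502,371),(266,446))]
G=(fl+fr+rr+rl)/4; a=lambda v:np.degrees(np.arctan2(v[1],v[0]))
print(G,a(fl-rl),a(fr-rr),a(fl-fr)-90,a(rl-rr)-90)
off(monitor.get_state(),G,np.radians(18.3),0,75,222)
E
```

```text
clock: 0.72
eef_pos: [0.2232, 0.6369, 0.4042]
ee_rot: [-0.158, 0.987, -0.0, -0.0]
contact_force: [-0.2, 1.1, 0.1]
grip_width: 0.0447
grip_force: 0.0
[0.50404005 0.0722418 ] 19.330606079799022 18.969647448902244 18.962586345021833 18.592876659927555
tip gate [-89.5 624.2 222.2] tool y deg 108.17 shift [-9.08e+01 -5.49e+02  4.00e-01]
```

```bash
python3 -m pendant '-9 -55 0 -0.011 0;-9 -55 0 0 0;-9 -55 0 0 0;-9 -55 0 0 0;-9 -55 0 0 0;-9 -55 0 0 0;-9 -55 0 0 0;-9 -55 0 0 0;-9 -50 0 0 0;0 0 0 0 0' 10
python3 - <<'E'
from h import *;from workcell import monitor,optics
off(monitor.get_state(),np.array([.504,.0722]),np.radians(18.8),0,75,138)
for n in("wrist","top"):cv2.imwrite(f'pics/{n}1.png',optics.read_camera(n)['pixels'][:,:,::-1])
E
```

```text
clock: 1.98
eef_pos: [0.4597, 0.1954, 0.4048]
ee_rot: [-0.159, 0.987, -0.001, 0.0]
contact_force: [-0.1, 0.3, 0.7]
grip_width: 0.0004
grip_force: 0.0
tip gate [ -2.2 130.6 222.8] tool y deg 108.26 shift [ -2.7 -55.4  84.8]
```

View pics/wrist1.png

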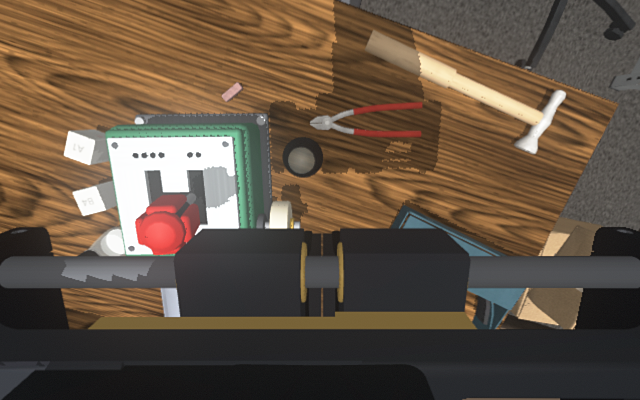

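The wrist view shows the gearbox square with the tool. The knob is at about (165,225) and the rear plate screws are at (117,147) and (225,145). I'll check position numerically and move at the same time. I'm still short by 55 mm in y.

```bash
python3 -m pendant '0 -28 0 -0.005 0;-2 -27 0 -0.005 0;0 0 0 0 0;0 0 0 0 0' 10
python3 - <<'E'
from h import *;from workcell import monitor,optics
off(monitor.get_state(),np.array([.504,.0722]),np.radians(18.8),0,75,138)
c=optics.read_camera("wrist");cv2.imwrite('pics/w2.png',c['pixels'][:,:,::-1]);import pickle
d=pickle.load(open('cam.pkl','rb'));d['wrist']=c;pickle.dump(d,open('cam.pkl','wb'))
E
```

```text
clock: 2.58
eef_pos: [0.4772, 0.1501, 0.4046]
ee_rot: [-0.17, 0.985, 0.001, -0.0]
contact_force: [0.2, 0.5, 0.2]
grip_width: 0.0005
grip_force: 0.0
tip gate [ -0.3  82.6 222.6] tool y deg 109.62 shift [-0.2 -7.7 84.6]
```

View pics/w2.png

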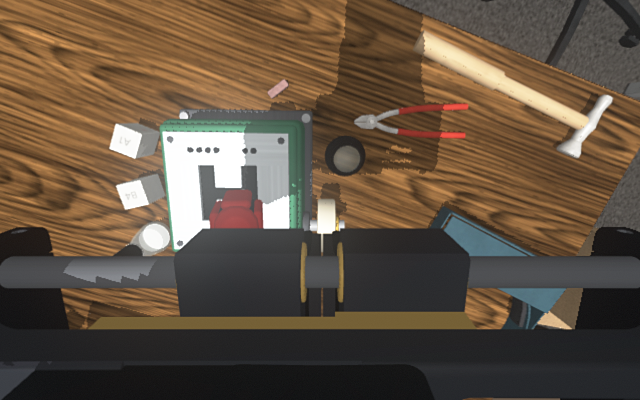

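Here the screws are at (170,139), (281,140) and (180,243), and the knob is at about (237,207). I'll cross-check with those.

```bash
python3 - <<'E'
from h import *;import pickle
d=pickle.load(open('cam.pkl','rb'));W=d['wrist']
G=np.array([.504,.0722]);t=np.radians(18.8);B=np.array([[np.cos(t),np.sin(t)],[-np.sin(t),np.cos(t)]])
for p in((170,139),(281,140),(180,243)):print((B@(plane(W,p,.09)[:2]-G)*1e3).round(1))
T=d['top']
for p in((193,213),(427,138),(502,371),(266,446)):print('top',(B@(plane(T,(224.6+p[0]/5,164.6+p[1]/5),.09)[:2]-G)*1e3).round(1))
E
```

```text
[-45.6 -49.1]
[-46.1  47.8]
[ 51.2 -49.1]
top [48.1 48.7]
top [ 48.3 -48.1]
top [-48.3 -48.4]
top [-47.9  47.9]
```

Both views agree to 2 mm. I'll descend beside the knob.

```bash
python3 -m pendant '0 0 28 0.012 0;0 0 28 0 0;0 0 28 0 0;0 0 0 0 0;0 0 0 0 0' 10
python3 - <<'E'
from h import *;from workcell import monitor
off(monitor.get_state(),np.array([.504,.0722]),np.radians(18.8),1,-5,138)
E
```

```text
clock: 3.25
eef_pos: [0.4781, 0.1491, 0.3216]
ee_rot: [-0.164, 0.986, 0.0, 0.001]
contact_force: [-0.0, 0.2, 0.6]
grip_width: 0.0007
grip_force: 0.0
tip gate [  0.5  81.3 139.6] tool y deg 108.87 shift [ -0.4 -86.3   1.6]
```

Now I'll push right gently, ending short of the stop.

```bash
python3 -m pendant '0 -10 1 0 0;0 -10 0 0 0;0 -8 0 0 0;0 -8 0 0 0;0 -8 0 0 0;0 -8 0 0 0;0 -8 0 0 0;0 -8 0 0 0;0 0 0 0 0;0 0 0 0 0' 10
python3 - <<'E'
from h import *;from workcell import monitor,optics
off(monitor.get_state(),np.array([.504,.0722]),np.radians(18.8),1,-5,138)
I=optics.read_camera("top")['pixels'][165:285,225:375,::-1];cv2.imwrite('pics/t3.png',cv2.resize(I,None,fx=5,fy=5,interpolation=cv2.INTER_CUBIC))
J=optics.read_camera("scene")['pixels'][150:300,190:390,::-1];cv2.imwrite('pics/s3.png',cv2.resize(J,None,fx=4,fy=4,interpolation=cv2.INTER_CUBIC))
E
```

```text
clock: 4.5
eef_pos: [0.4995, 0.0833, 0.3192]
ee_rot: [-0.163, 0.987, -0.0, -0.001]
contact_force: [0.1, 1.1, 0.3]
grip_width: 0.0006
grip_force: 0.0
tip gate [ -1.   11.8 137.2] tool y deg 108.78 shift [ -2.  -16.8  -0.8]
```

View pics/s3.png

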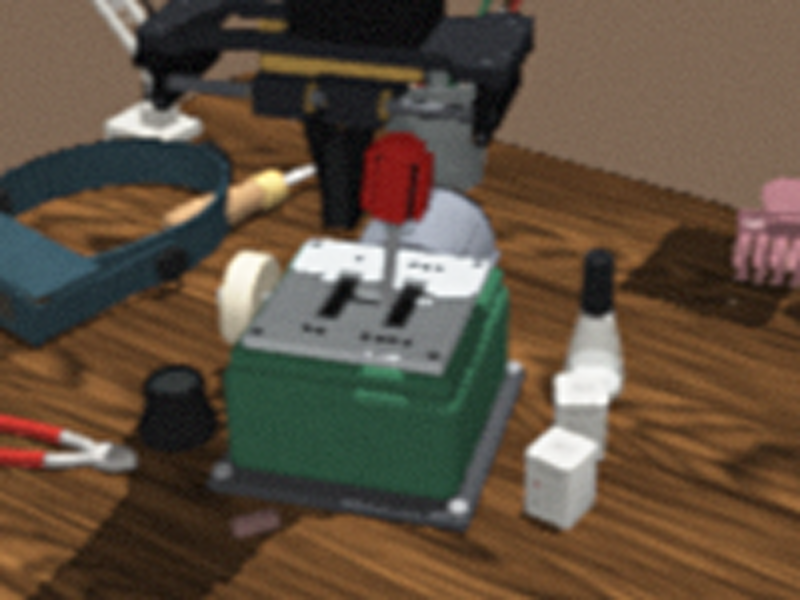

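The lever is nearly upright, with its stem at crop (392,285) between the slots and the fingers to its left. I'll carry on to the right stop, slowly.

```bash
python3 -m pendant '-1 -5 0 0 0;-1 -5 0 0 0;0 -4 0 0 0;0 -2 0 0 0;0 0 0 0 0' 10
python3 - <<'E'
from h import *;from workcell import monitor
off(monitor.get_state(),np.array([.504,.0722]),np.radians(18.8),1,-5,138)
E
```

```text
clock: 5.22
eef_pos: [0.5068, 0.0692, 0.3196]
ee_rot: [-0.163, 0.987, 0.0, -0.0]
contact_force: [-1.1, 1.8, -0.6]
grip_width: 0.0003
grip_force: 1.0
tip gate [  1.7  -3.7 137.6] tool y deg 108.79 shift [ 0.7 -1.3 -0.4]
```

```bash
python3 -m pendant '0 -1.5 0 0 0;0 -1.5 0 0 0;0 0 0 0 0' 10
python3 - <<'E'
from h import *;from workcell import monitor
off(monitor.get_state(),np.array([.504,.0722]),np.radians(18.8),1,-5,138)
E
```

```text
clock: 5.6
eef_pos: [0.5079, 0.0664, 0.3197]
ee_rot: [-0.163, 0.987, 0.0, 0.0]
contact_force: [-1.1, 1.0, -1.3]
grip_width: 0.0005
grip_force: 1.2
tip gate [  1.8  -6.7 137.7] tool y deg 108.8 shift [ 0.8  1.7 -0.3]
```

```bash
python3 -m pendant '0 -1.5 0 0 0;0 -1 0 0 0;0 0 0 0 0' 10
python3 - <<'E'
from h import *;from workcell import monitor,optics
off(monitor.get_state(),np.array([.504,.0722]),np.radians(18.8),1,-5,138)
J=optics.read_camera("scene")['pixels'][150:300,190:390,::-1];cv2.imwrite('pics/s4.png',cv2.resize(J,None,fx=4,fy=4,interpolation=cv2.INTER_CUBIC))
E
```

```text
clock: 5.98
eef_pos: [0.5087, 0.0641, 0.3198]
ee_rot: [-0.163, 0.987, 0.0, 0.0]
contact_force: [-2.2, 2.2, -2.0]
grip_width: -0.0
grip_force: 1.2
tip gate [  1.8  -9.2 137.8] tool y deg 108.8 shift [ 0.8  4.2 -0.2]
```

View pics/s4.png

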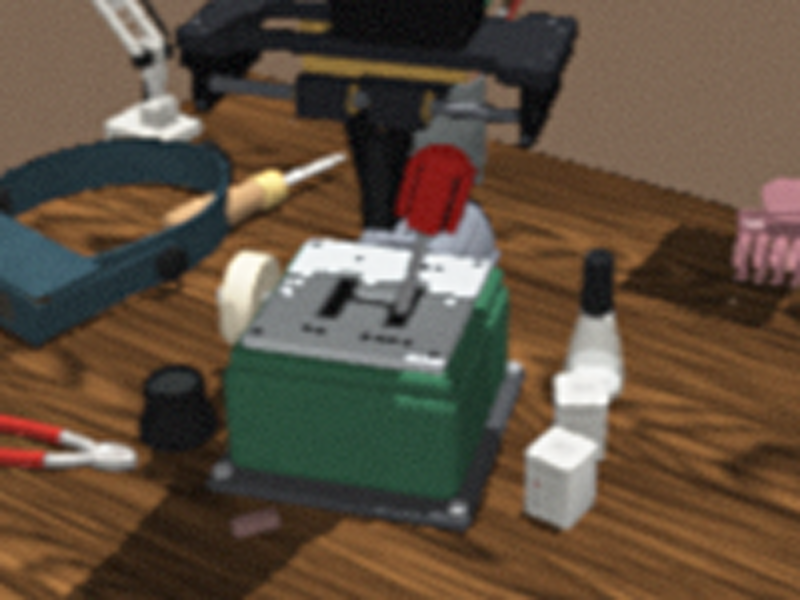

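The stem is now about in line with the right slots at crop (405,300). I'll feel for the stop.

```bash
python3 -m pendant '0 -1.5 0 0 0;0 -1.5 0 0 0;0 0 0 0 0' 10; python3 -m pendant '0 -1.5 0 0 0;0 0 0 0 0' 10
```

```text
clock: 6.4
eef_pos: [0.5097, 0.0611, 0.3198]
ee_rot: [-0.163, 0.987, -0.0, 0.0]
contact_force: [-1.0, 1.4, -1.9]
grip_width: 0.0003
grip_force: 1.2
clock: 6.65
eef_pos: [0.5101, 0.0598, 0.3197]
ee_rot: [-0.163, 0.987, 0.0, 0.0]
contact_force: [-1.5, 3.7, -1.9]
grip_width: 0.0007
grip_force: 1.4
```

```bash
python3 -m pendant '0 -1.5 0 0 0;0 0 0 0 0' 10; python3 -m pendant '0 -1.5 0 0 0;0 0 0 0 0' 10
python3 - <<'E'
from h import *;from workcell import monitor,optics
off(monitor.get_state(),np.array([.504,.0722]),np.radians(18.8),1,20,138)
c=optics.read_camera("scene");T=optics.read_camera("top");f=[]
for c,b in((T,(255,195,330,250)),(c,(270,170,325,220))):
    y,x=np.nonzero(red(c,b));print(len(x),x.min(),x.max(),y.min(),y.max());f+=[c,((x.min()+x.max())/2,(y.min()+y.max())/2)]
k,e=tri(*f);t=np.radians(18.8);B=np.array([[np.cos(t),np.sin(t)],[-np.sin(t),np.cos(t)]])
print(B@(k[:2]-[.504,.0722])*1e3,k[2],e)
E
```

```text
clock: 6.9
eef_pos: [0.5104, 0.0588, 0.3196]
ee_rot: [-0.164, 0.987, 0.0, -0.0]
contact_force: [-2.0, 4.3, -2.7]
grip_width: 0.0007
grip_force: 2.1
clock: 7.15
eef_pos: [0.5108, 0.0577, 0.3194]
ee_rot: [-0.164, 0.987, 0.001, -0.0]
contact_force: [-1.4, 5.9, -3.1]
grip_width: 0.0008
grip_force: 2.9
tip gate [  1.6 -15.6 137.4] tool y deg 108.83 shift [ 0.6 35.6 -0.5]Traceback (most recent call last):
  File "<stdin>", line 5, in <module>
    return umr_minimum(a, axis, None, out, keepdims, initial, where)
ValueError: zero-size array to reduction operation minimum which has no identity
```

```bash
python3 -m pendant '0 -2 0 0 0;0 -1 0 0 0;0 0 0 0 0' 10
python3 - <<'E'
from h import *;from workcell import monitor,optics
off(monitor.get_state(),np.array([.504,.0722]),np.radians(18.8),1,20,138)
J=optics.read_camera("scene")['pixels'][150:300,190:390,::-1];cv2.imwrite('pics/s5.png',cv2.resize(J,None,fx=4,fy=4,interpolation=cv2.INTER_CUBIC))
E
```

```text
clock: 7.62
eef_pos: [0.5114, 0.0559, 0.3192]
ee_rot: [-0.164, 0.986, 0.001, -0.001]
contact_force: [-2.7, 8.1, -5.1]
grip_width: 0.0007
grip_force: 4.2
tip gate [  1.5 -17.2 137.2] tool y deg 108.88 shift [ 0.5 37.2 -0.7]
```

View pics/s5.png

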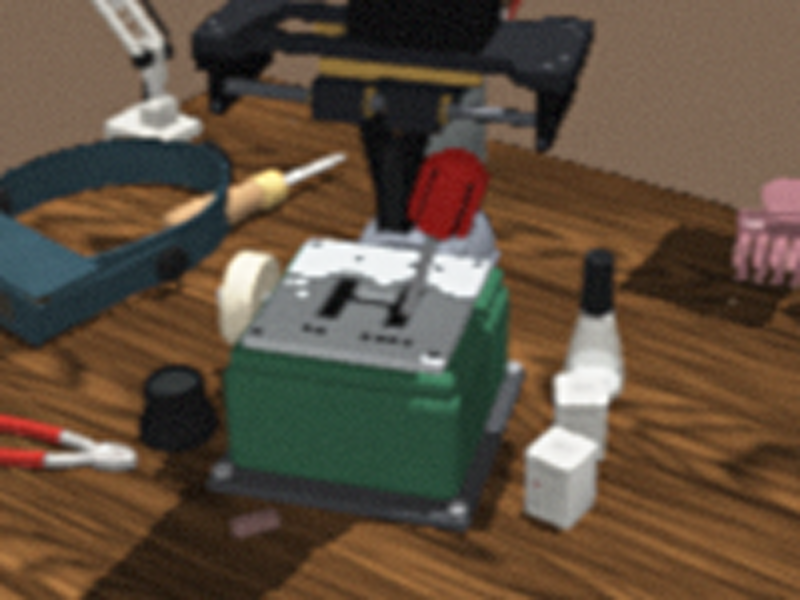

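The stem stands in line with the right slots at crop (415,290), and the rising force says it's at the stop. I'll back off left, go round behind the knob and line up with it.

```bash
python3 -m pendant '0 12 0 0 0;0 14 0 0 0;10 0 1 0 0;18 0 1 0 0;18 0 1 0 0;0 0 0 0 0;0 0 0 0 0' 10
python3 - <<'E'
from h import *;from workcell import monitor,optics
off(monitor.get_state(),np.array([.504,.0722]),np.radians(18.8),-45,-41,135)
c=optics.read_camera("wrist");cv2.imwrite('pics/w6.png',c['pixels'][:,:,::-1])
E
```

```text
clock: 8.55
eef_pos: [0.4606, 0.0638, 0.3172]
ee_rot: [-0.163, 0.987, -0.0, 0.001]
contact_force: [0.9, 0.1, -0.2]
grip_width: 0.0004
grip_force: 0.0
tip gate [-43.5   6.  135.2] tool y deg 108.79 shift [  1.5 -47.    0.2]
```

View pics/w6.png

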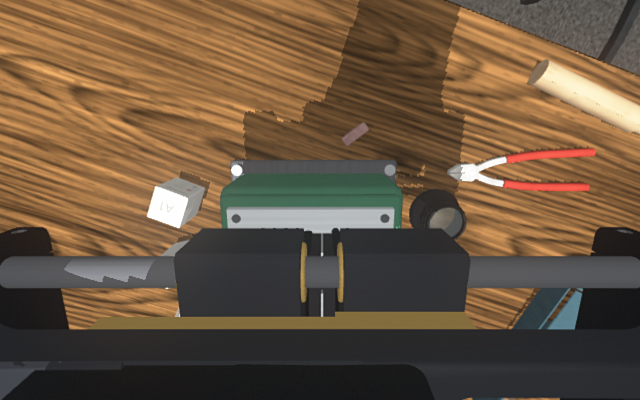

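The wrist camera can't see the knob from here; only the rear plate edge shows, with screws at (236,218) and (385,218). The gripper is clear, so I'll slide right behind the knob and then push forward.

```bash
python3 -m pendant '0 -24 0 0 0;0 -24 0 0 0;0 0 0 0 0;0 0 0 0 0;-6 0 0 0 0;-6 0 0 0 0;-6 0 0 0 0;-6 0 0 0 0;-6 0 0 0 0;0 0 0 0 0' 10
python3 - <<'E'
from h import *;from workcell import monitor,optics
off(monitor.get_state(),np.array([.504,.0722]),np.radians(18.8),11,-41,135)
E
```

```text
clock: 9.85
eef_pos: [0.5043, 0.0284, 0.3166]
ee_rot: [-0.163, 0.987, 0.0, 0.0]
contact_force: [-1.4, -0.5, 1.2]
grip_width: 0.0004
grip_force: 0.8
tip gate [-13.8 -41.5 134.6] tool y deg 108.81 shift [-24.8   0.5  -0.4]
```

```bash
python3 -m pendant '-5 0 0 0 0;-5 0 0 0 0;-5 0 0 0 0;-4 0 0 0 0;-3 0 0 0 0;0 0 0 0 0' 10
python3 - <<'E'
from h import *;from workcell import monitor,optics
off(monitor.get_state(),np.array([.504,.0722]),np.radians(18.8),11,-41,135)
E
```

```text
clock: 10.6
eef_pos: [0.5248, 0.0355, 0.3164]
ee_rot: [-0.163, 0.987, 0.0, -0.0]
contact_force: [-3.1, 0.2, -2.5]
grip_width: 0.0003
grip_force: 1.1
tip gate [  7.8 -41.4 134.4] tool y deg 108.82 shift [-3.2  0.4 -0.6]
```

Still sliding at about 3–4 N. I'll continue to the stop.

```bash
python3 -m pendant '-2 0 0 0 0;-2 0 0 0 0;0 0 0 0 0' 10;python3 -m pendant '-2 0 0 0 0;-2 0 0 0 0;0 0 0 0 0' 10
python3 - <<'E'
from h import *;from workcell import monitor,optics
off(monitor.get_state(),np.array([.504,.0722]),np.radians(18.8),11,-41,135)
J=optics.read_camera("scene")['pixels'][150:300,190:390,::-1];cv2.imwrite('pics/s7.png',cv2.resize(J,None,fx=4,fy=4,interpolation=cv2.INTER_CUBIC))
E
```

```text
clock: 10.98
eef_pos: [0.5284, 0.0366, 0.3166]
ee_rot: [-0.163, 0.987, 0.0, -0.0]
contact_force: [-3.5, -1.7, -2.3]
grip_width: 0.0002
grip_force: 1.6
clock: 11.35
eef_pos: [0.5314, 0.0375, 0.3161]
ee_rot: [-0.163, 0.987, -0.0, -0.002]
contact_force: [-6.6, -1.4, -1.5]
grip_width: 0.0005
grip_force: 3.3
tip gate [ 14.  -41.6 134.1] tool y deg 108.79 shift [ 3.   0.6 -0.9]
```

View pics/s7.png

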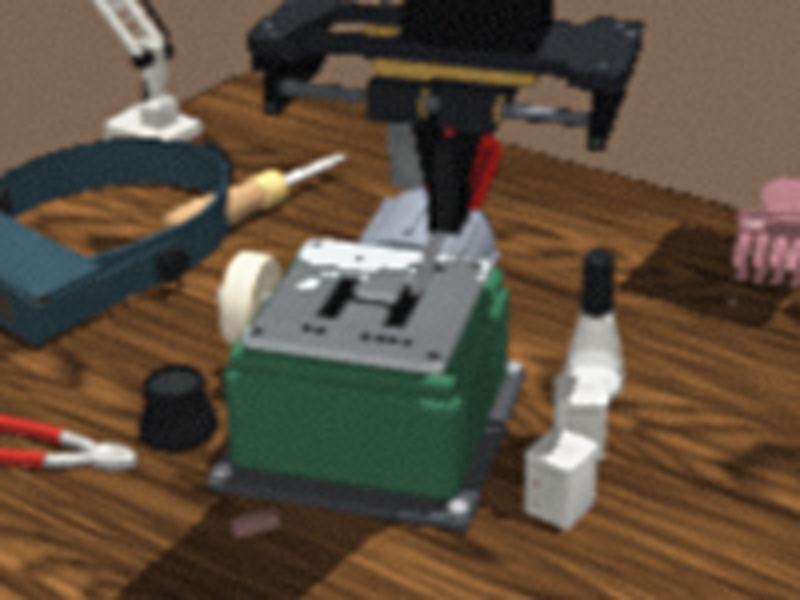

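The stem runs forward in the right-hand slot, out of sight under the fingers at crop (435,245). The force is starting to rise, so I'll press firmly home.

```bash
python3 -m pendant '-2 0 0 0 0;-2 0 0 0 0;0 0 0 0 0' 10;python3 -m pendant '-2 0 0 0 0;-2 0 0 0 0;0 0 0 0 0' 10;python3 -m pendant '-2 0 0 0 0;0 0 0 0 0' 10
```

```text
clock: 11.78
eef_pos: [0.5342, 0.0384, 0.3156]
ee_rot: [-0.163, 0.987, -0.0, -0.004]
contact_force: [-10.2, -2.7, -0.7]
grip_width: 0.0002
grip_force: 4.8
clock: 12.15
eef_pos: [0.537, 0.0393, 0.3151]
ee_rot: [-0.163, 0.987, -0.0, -0.006]
contact_force: [-12.5, -2.7, -0.5]
grip_width: 0.0002
grip_force: 6.3
clock: 12.4
eef_pos: [0.5383, 0.0397, 0.3149]
ee_rot: [-0.163, 0.987, -0.0, -0.007]
contact_force: [-13.1, -2.8, 0.6]
grip_width: 0.0004
grip_force: 7.1
```

The force is 13 N with the arm flexing, so it's home. I'll retreat rearward, lift, and check.

```bash
python3 -m pendant '10 0 0 0 0;20 0 0 0 0;25 0 0 0 0;0 0 -50 0 0;0 0 -50 0 0;40 40 -40 0 0;40 50 0 0 0;0 60 0 0 0;0 60 0 0 0;0 0 0 0 0' 10
python3 - <<'E'
from h import *;from workcell import monitor,optics
off(monitor.get_state(),np.array([.504,.0722]),np.radians(18.8),11,-41,135)
T=optics.read_camera("top");S=optics.read_camera("scene")
I=cv2.resize(T['pixels'][165:285,225:345,::-1],(400,400),interpolation=cv2.INTER_CUBIC)
J=cv2.resize(S['pixels'][160:280,230:350,::-1],(400,400),interpolation=cv2.INTER_CUBIC)
cv2.imwrite('pics/e.png',np.hstack([I,J]))
f=[]
for c,b in((T,(255,170,340,250)),(S,(270,165,325,220))):
    y,x=np.nonzero(red(c,b))
    if len(x):print(len(x),x.min(),x.max(),y.min(),y.max());f+=[c,((x.min()+x.max())/2,(y.min()+y.max())/2)]
if len(f)==4:
    k,e=tri(*f);t=np.radians(18.8);B=np.array([[np.cos(t),np.sin(t)],[-np.sin(t),np.cos(t)]])
    print(B@(k[:2]-[.504,.0722])*1e3,k[2],e)
E
```

```text
clock: 13.65
eef_pos: [0.3517, 0.1974, 0.4546]
ee_rot: [-0.168, 0.986, 0.002, 0.003]
contact_force: [0.3, -0.7, 0.6]
grip_width: 0.0003
grip_force: 0.0
tip gate [-102.5  168.1  272.7] tool y deg 109.31 shift [-110.7 -210.4  137.9]
204 298 316 180 194
323 292 315 165 201
[ 45.47381746 -42.06034059] 0.17457101137221978 0.0071372058676973
```

View pics/e.png

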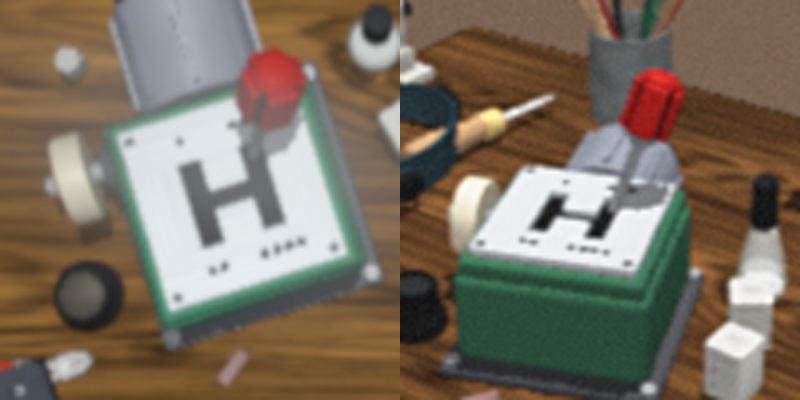

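The lever is fully forward in the three-dot slot, with the knob measured at (+45, −42) mm from the gate. The bystanders haven't moved and the robot is clear.

```bash
python3 -c "
from workcell import ctrl;print(ctrl.finish_job())"
```

```text
the job is handed in; nothing more can be done
None
```

The gear lever is in third, pushed right and then forward until it pressed home with 13 N in the three-dot slot; nothing else in view had moved, the arm was clear, and the job was handed in about 14 s in.

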